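# Feed, load and index a tile carriage in the pottery

### The job

Work the feed lever through two full strokes, letting it spring back each time, so that the carriage stands in line with the loading board. Then slide the glazed tile across, without ever lifting it, until it rests centred and square on the carriage's two narrow rails, clear of the board, and give the lever one more single full stroke to carry the tile towards the blower. Move the carriage only by the lever, leave the lever sprung back, and do not disturb the bowl, the saucers or the glaze jar.

Things in the scene. Friction and masses are not known exactly. Their poses are not given: they have to be found in the camera images.
- stand: Fixed feed stand: wooden loading board, aluminium track, lever post, grey blower box. Origin on the table top under the loading place. Its x is the way the tile is slid (board to carriage, away from the robot), y the way the carriage is fed (towards the blower), z up. All mm below are in this frame. Track 26 high, y -370 to 140; blower box 75 high, y 145 to 195.
- board_middle (a point): Centre of the loading board's top face, at x = -130, y = 0, z = 60 mm in the stand's frame. The board is flat and open on all sides, 140 mm in x (-200 to -60) by 110 mm in y (-55 to 55).
- rails (a point): Midpoint between the carriage's two narrow rails, at their tops, 58 mm above the table (2 mm below the board's top); axes as the stand's. Rails along x, 110 mm long, 8 mm wide, centre lines at y = -28 and 28, standing 18 mm proud of the deck. In line with the board its x, y are the stand's origin and a 5 mm gap is left to the board's edge. A bar with pins, below 55 mm high, trails in -y.
- tile_center (a point): Centre (half-way up) of the square tile, terracotta with a white glazed top, 90 x 90 x 12 mm, about 220 g, that starts on the loading board, a little askew. x and y axes parallel to its sides, z up; x starts roughly along the stand's x.
- carriage (a joint): Carriage travel in m, growing to the stand's +y. Starts at 0.014 to 0.038. A one-way ratchet of 40 mm pitch: the first full lever stroke brings it to 0.079, the second to 0.119 (in line with the board), the third to 0.159; a further one is too far, it cannot come back. A stroke cut short leaves it some mm short; the next stroke completes that step. Friction holds it in place.
- lever (a joint): Angle of the feed lever in rad about its vertical pivot: 0 sprung back (rest), 1.06 at the stop of a full stroke. A spring returns it when let go; pushing the knob takes 4 to 14 N.
- lever_pivot (a point): Pivot axis of the feed lever, 46 mm above the table; at x = -105, y = -175 mm in the stand's frame.
- knob (a point): Centre of the black 22 mm ball, 98 mm above the table, on the lever's upright post (14 mm thick, from z = 46), 85 mm from the pivot. At rest at x = -170, y = -120 mm in the stand's frame; a full stroke pushes it in -y along an arc (bulging to x = -190 half-way) to x = -185, y = -205. It can be pushed with shut fingers on its +y side; 54 mm are free between it and the board.
- bowl: Bystander: glass bowl, 120 mm across, 60 mm high. Origin at the centre of its underside.
- saucers: Bystander: stack of flat saucers, 96 mm across, 24 mm high. Origin at the centre of its underside.
- glaze_jar: Bystander: closed glaze jar, 70 mm across, 85 mm high. Origin at the centre of its underside.
Not all that is in view belongs to the job. What is shaped like the part that bears tile_center but blue or red is not meant.

How it is judged:
By the outcome, as a careful person would: the job done as asked, in the order asked, and still so for the second after the job is handed in, with the robot touching nothing.
It also fails if it takes over 54 s, if anything falls off the work surface, if the arm or the gripper's body presses on something with over 40 N, if the wrist force passes 120 N, or if a joint passes its speed limit or range.

### The arm

A 7-joint arm with a two-finger parallel gripper is mounted at the origin on the work surface. World frame = base frame: x ahead of the robot, y to its left, z up, the work surface at z = 0. Lengths are in mm, angles in rad, forces in N, time in s.
With the tool pointing down it reaches from about 350 to 900 mm from the base axis. Payload 8.1 kg.
Tool frame: the origin (TCP) lies midway between the tips of the shut fingers; the grasp point (between the pads) lies 19 mm behind it (grip_depth is the distance from the TCP to the grasp point, in mm); z points along the fingers, y is the line along which they close (so a half turn about z gives the same grasp; the last joint's range is limited). The gripper opens to 85 mm and grips with 20 to 120 N. Pads are 22 mm wide; open, the fingers measure 114 mm over their backs; the gripper's body (76 mm by 85 mm) begins 54 mm behind the grasp point. The pads swing forward as they close: fully open they stand 13 mm farther back than shut.
Start: joints at [1.092, 0.434, 0.025, 1.573, -0.012, 1.134, -0.075], TCP at [229.363, -581.407, 231.323] pointing down, gripper open.
Joint ranges: [-2.62, 2.62], [-0.44, 2.09], [-1.27, 1.32], [0.08, 2.57], [-1.32, 4.46], [0.12, 2], [-2.74, 2.74]. Speed limits (rad/s): [2.22, 2.22, 3.01, 3.01, 3.14, 3.14, 3.14].

### API

Orientations are given as a unit quaternion [x, y, z, w].
In Python, from bench import observe, capture, job_done, grip_depth gives the robot as it stands.
- The arm moves only by the shell command python3 -m inch 'ROWS' [FORCE]. ROWS is JSON, one flat list of numbers, 7 for each row, row after row: the shift along the tool's x, y, z in cm, then the turn, a rotation vector about the tool's x, y, z in degrees, then the opening in per cent of the stroke, from 0 (shut) to 100 (fully open). In form: [x, y, z, rx, ry, rz, claw, x, y, z, rx, ry, rz, claw, ...]. A call has 1 to 10 rows; each row shifts and turns the commanded pose from where the row before left it, along the tool's axes as they then stand; what a row does not reach is not made up. A row lasts 1/8 s, in which the tool goes at most 62.5 mm and 10.7 degrees, less where a joint would pass 70% of its speed; a pose out of reach is approached as far as the arm can. A call is refused whole if a number of a shift passes 6.25 or a number of a turn 10.7, either way. A call with a gripper value outside its range is refused whole. The fingers move at their own pace and stop on an object; FORCE is the grip in N (left out, the last holds). Time passes only in rows, so rows that do not move let the fingers close. It gives the time, the measured TCP pose, the force, the opening and the grip force at its end, in the units of the state.
- observe(): the state, without advancing time (a new reading comes with each control period).
- capture(name): name is "scene" or "top"; returns a dict with "frame" (400x640x3 uint8, red, green, blue), "mtx" (3x3 intrinsics, pixels), "k1" (the pictures are not rectified: a ray, as slopes to the right and down, at radius r is drawn at 1 + k1 r^2 times it, then the intrinsics apply), "origin" and "rotation" of the camera in the world. Camera axes: x right, y down, z forward; pixel columns grow to the right and rows downward; lengths in mm; the calibration is good to about 2 mm. A picture is of the moment at which its call begins. There is no depth.
- job_done(): hands the job in; it is judged then, once.
The state is a dict: "time": time; "joint_pos": joint angles; "dq": joint speeds; "joint_torque": joint torques, N m; "ee_pos": TCP position; "eef_rot": TCP orientation; "ft_force": force on the tool from outside, world axes, zero at the start; "ft_torque": the same for the moment, N m; "gripper_width": finger opening in mm; "grasp_force": force on a finger pad.
Only numpy, scipy, OpenCV 4.12 (cv2) and the standard library are available. Lean on these libraries where they do the work, as an engineer would, in place of code of your own. Each camera call takes 0.05 s, during which the arm holds its last target. There are 200 camera calls.

## Working session

There is one attempt and no reset: what is moved stays moved. The work goes in short steps, Python scripts to look and compute and a shell command to move; the robot and the scene stay as the last step left them, time stands still between calls to the robot, and variables do not carry over. Pictures are saved under pics/ and viewed, at most 12 in all, crops included, and the job is handed in when it is done.

```bash
mkdir -p pics; ls; python3 - <<'E'
from bench import *
import cv2
for n in("scene","top"):
    c=capture(n); cv2.imwrite(f"pics/{n}0.png",c["frame"][:,:,::-1]); print(n,c["mtx"],c["k1"],c["origin"],c["rotation"])
s=observe(); print(s, grip_depth)
E
```

```text
pics
scene [[440.80896818   0.         325.5890471 ]
 [  0.         440.80896818 188.381441  ]
 [  0.           0.           1.        ]] -0.06162050853595868 [1225.5111932  -211.14592076 1082.45945629] [ 0.77498085  0.53997924 -0.1847622  -0.27145908]
top [[396.41152108   0.         326.33130708]
 [  0.         396.41152108 199.52990263]
 [  0.           0.           1.        ]] -0.07145882075773541 [ 397.13261842  110.21753929 1295.48369219] [-0.69834724  0.71456886 -0.03085133  0.02739825]
{'time': 0.1, 'joint_pos': array([ 1.09236753,  0.43514638,  0.02498301,  1.57399596, -0.01163866,
        1.13399258, -0.07510337]), 'dq': array([ 0.00085766, -0.00284793, -0.00105258, -0.00276517, -0.00129797,
       -0.0006852 , -0.00071059]), 'joint_torque': array([ 1.98411108e-03, -6.71755815e+01,  1.02736898e+00, -3.16902709e+01,
        1.56730431e-02,  7.24525336e-03, -6.60993419e-05]), 'ee_pos': array([ 229.19707478, -580.97885647,  230.6127659 ]), 'eef_rot': array([ 9.82404859e-01,  1.86762432e-01, -1.77494896e-04, -6.75580011e-04]), 'ft_force': array([-0.06995195,  0.78112202, -0.31800172]), 'ft_torque': array([ 0.01207985, -0.01282002,  0.01323183]), 'grasp_force': 0.0, 'gripper_width': 85.85825676260752} 18.700000000000003
```

View pics/scene0.png

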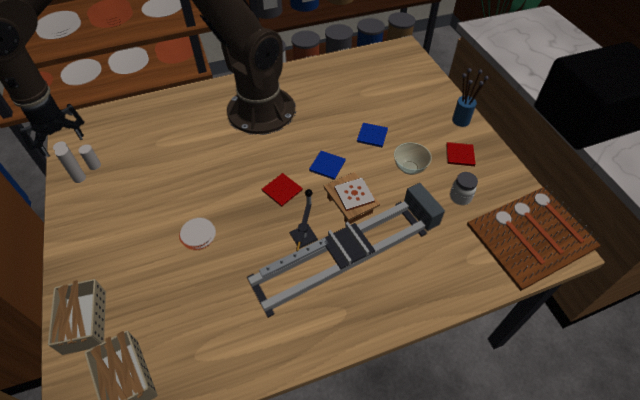

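View pics/top0.png

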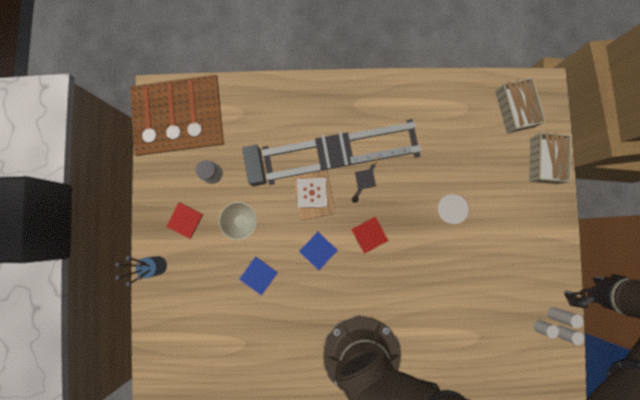

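The scene view shows the stand, with the board and tile at about (352,195), the knob at (308,192) and the blower at (425,205). In the top view the tile is at (312,192), the knob at (355,199), the blower at (254,165) and the carriage at (334,151). I'll zoom in to get the stand pose.

```bash
cat > h.py <<'E'
import numpy as np, cv2
from bench import *
from scipy.spatial.transform import Rotation as R
def plane(c,px,z):
    px=np.atleast_2d(np.array(px,float)); K=c["mtx"]
    d=np.array([c["k1"],0,0,0,0.])
    n=cv2.undistortPoints(px.reshape(-1,1,2),K,d).reshape(-1,2)
    r=np.c_[n,np.ones(len(n))]@R.from_quat(c["rotation"]).as_matrix().T
    o=np.array(c["origin"]); return (o+r*((z-o[2])/r[:,2])[:,None])[:,:2]
def proj(c,P):
    P=np.atleast_2d(np.array(P,float)); q=(P-c["origin"])@R.from_quat(c["rotation"]).as_matrix()
    return cv2.projectPoints(q,np.zeros(3),np.zeros(3),c["mtx"],np.array([c["k1"],0,0,0,0.]))[0].reshape(-1,2)
E
python3 - <<'E'
from h import *
a=cv2.imread("pics/top0.png")[110:230,235:430]; cv2.imwrite("pics/c1.png",cv2.resize(a,None,fx=4,fy=4,interpolation=cv2.INTER_CUBIC))
c=capture("top"); print(plane(c,[[355,199],[314,197]],98), plane(c,[[360,350]],0))
E
```

```text
[[495.58706183  16.23891354]
 [504.50575828 140.42800629]] [[16.30213465  5.65391212]]
```

View pics/c1.png

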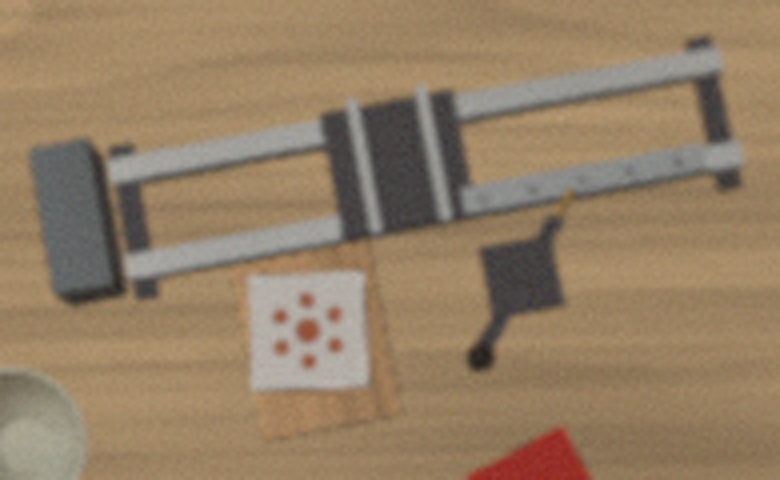

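The crop shows the board corners at (265,438), (396,410) and (372,240), the knob at (481,355), and the rails at (352,103)-(376,232) and (422,88)-(446,218). The tile's corners are at (248,275), (363,271), (369,386) and (251,391). I'll fit the pose from these.

```bash
cat > fit.py <<'E'
from h import *
c=capture("top"); f=lambda p,z: plane(c,np.array(p,float)/4+[235-.375,110-.375],z)
tr=f([[110,172],[720,62]],26); tr2=f([[130,265],[742,155]],26)
for t in(tr,tr2): d=t[0]-t[1]; print("y dir deg",np.degrees(np.arctan2(-d[0],d[1])),np.linalg.norm(d))
ra=f([[352,103],[376,232],[422,88],[446,218]],58); print(ra)
W=np.vstack([f([[265,438],[396,410],[372,240],[240,265]],60),f([[481,355]],98)])
S=np.array([[-200,55],[-200,-55],[-60,-55],[-60,55],[-170,-120.]])
ms,mw=S.mean(0),W.mean(0); A=(S-ms);B=W-mw
th=np.arctan2((A[:,0]*B[:,1]-A[:,1]*B[:,0]).sum(),(A*B).sum())
M=np.array([[np.cos(th),-np.sin(th)],[np.sin(th),np.cos(th)]]); o=mw-M@ms
print("yaw",np.degrees(th),"o",o); print("res",(W-o)@M-S)
print("rails in stand",(ra-o)@M)
T=f([[248,275],[363,271],[369,386],[251,391]],72); print("tile",T,(T-o)@M,((T-o)@M).mean(0))
print("track in stand",(np.vstack([tr,tr2])-o)@M)
bl=f([[32,150],[88,140],[120,290],[65,298]],75);print("blower",(bl-o)@M)
E
python3 fit.py
```

```text
y dir deg 9.177031616660281 507.5985280006556
y dir deg 9.050760467595707 506.27949676251376
[[704.2316353  110.03783441]
 [600.06623885  93.41625923]
 [715.20533947  54.04833254]
 [610.01695614  37.88529163]]
yaw 8.524721945243428 o [646.06531805 160.01085492]
res [[-0.60860156 -0.97946598]
 [ 3.46990143  4.72785966]
 [-1.41815636  0.2300681 ]
 [-3.25282556 -4.13856361]
 [ 1.80968205  0.16010182]]
rails in stand [[  50.11588794  -58.0432685 ]
 [ -55.36260676  -59.04013242]
 [  52.66868707 -115.04089757]
 [ -53.75352117 -115.43264948]]
tile [[566.24287478 193.95241406]
 [567.3327933  104.44359114]
 [477.6032532  101.85998346]
 [475.80867247 193.1485485 ]] [[ -73.90919886   45.39914327]
 [ -86.09976394  -43.28235101]
 [-175.22095562  -32.53625455]
 [-163.46344555   58.00977564]] [-124.67334099    6.89757834]
track in stand [[  35.42451     144.37169197]
 [  41.20336978 -363.19393965]
 [ -42.75189029  140.29152953]
 [ -38.10375078 -365.96662956]]
blower [[ 52.2156952  196.04299055]
 [ 52.42627166 151.41244316]
 [-68.88291775 145.15642274]
 [-67.70804303 188.34598635]]
```

```bash
cat >> h.py <<'E'
YAW=9.05; O=np.array([646.2,161.2])
M=R.from_euler("z",YAW,degrees=True).as_matrix()[:2,:2]
def stand(w): return (np.asarray(w)[...,:2]-O)@M
def state():
    s=observe(); m=R.from_quat(s["eef_rot"]).as_matrix(); phi=np.degrees(np.arctan2(m[1,0],m[0,0]))-YAW
    return s,stand(s["ee_pos"]),s["ee_pos"][2],phi
def rows(x,y,z,phi,n):   # phi: tool x heading in the stand's frame; prints rows for a linear go
    s,p,zz,f=state(); d=(np.array([x,y])-p)/n; df=((phi-f+180)%360-180)/n
    print("at",s["time"],p.round(1),round(zz,1),round(f,2))
    for i in range(n):
        a=np.radians(f+df*i); ux=np.array([np.cos(a),np.sin(a)]); uy=np.array([np.sin(a),-np.cos(a)])
        print(*np.round([d@ux/10,d@uy/10,(zz-z)/n/10,0,0,-df],2),sep=",",end=",C,\n")
E
python3 -c "
from h import *
rows(-180,-88,170,90,14)"
```

```text
at 0.2 [-528.6 -667.5] 230.8 12.47
3.33,-3.5,0.43,0.0,0.0,-5.54,C,
3.65,-3.17,0.43,0.0,0.0,-5.54,C,
3.94,-2.8,0.43,0.0,0.0,-5.54,C,
4.19,-2.41,0.43,0.0,0.0,-5.54,C,
4.4,-1.99,0.43,0.0,0.0,-5.54,C,
4.57,-1.56,0.43,0.0,0.0,-5.54,C,
4.7,-1.11,0.43,0.0,0.0,-5.54,C,
4.79,-0.65,0.43,0.0,0.0,-5.54,C,
4.83,-0.19,0.43,0.0,0.0,-5.54,C,
4.82,0.28,0.43,0.0,0.0,-5.54,C,
4.77,0.75,0.43,0.0,0.0,-5.54,C,
4.68,1.2,0.43,0.0,0.0,-5.54,C,
4.54,1.65,0.43,0.0,0.0,-5.54,C,
4.36,2.08,0.43,0.0,0.0,-5.54,C,
```

```bash
python3 -m inch '[3.3,-3.5,0.4,0,0,-5.5,0, 3.6,-3.2,0.4,0,0,-5.5,0, 3.9,-2.8,0.4,0,0,-5.5,0, 4.2,-2.4,0.4,0,0,-5.5,0, 4.4,-2,0.4,0,0,-5.5,0, 4.6,-1.6,0.4,0,0,-5.5,0, 4.7,-1.1,0.4,0,0,-5.5,0]' 30; python3 -m inch '[4.8,-0.6,0.4,0,0,-5.5,0, 4.8,-0.2,0.4,0,0,-5.5,0, 4.8,0.3,0.4,0,0,-5.5,0, 4.8,0.8,0.4,0,0,-5.5,0, 4.7,1.2,0.4,0,0,-5.5,0, 4.5,1.7,0.4,0,0,-5.5,0, 4.3,2,0.4,0,0,-5.5,0, 0,0,0,0,0,0,0, 0,0,0,0,0,0,0]'
python3 -c "
from h import *
rows(-180,-86,82,90,3)"
```

```text
time: 1.08
ee_pos: [355.8, -266.4, 203.3]
eef_rot: [0.865, 0.502, 0.0, 0.0]
ft_force: [1.0, -0.2, -0.4]
gripper_width: -0.3
grasp_force: 0.0
time: 2.2
ee_pos: [484.3, 43.0, 175.0]
eef_rot: [0.653, 0.758, -0.0, -0.0]
ft_force: [0.1, -0.9, -1.2]
gripper_width: 0.4
grasp_force: 0.0
at 2.2 [-178.4  -91.2] 175.0 89.44
0.17,-0.05,3.1,0.0,0.0,-0.19,C,
0.17,-0.05,3.1,0.0,0.0,-0.19,C,
0.17,-0.05,3.1,0.0,0.0,-0.19,C,
```

```bash
python3 -m inch '[0.5,-0.2,0,0,0,-0.5,0, 0,0,3,0,0,0,0, 0,0,3,0,0,0,0, 0,0,3.2,0,0,0,0, 0,0,0,0,0,0,0]'; python3 - <<'E'
from h import *
print(state()[1:])
c=capture("scene"); u,v=proj(c,[[470,50,80]])[0].astype(int)
a=c["frame"][v-60:v+60,u-80:u+80,::-1]; b=capture("top")
u,v=proj(b,[[470,50,80]])[0].astype(int); d=b["frame"][v-60:v+60,u-80:u+80,::-1]
cv2.imwrite("pics/c2.png",cv2.resize(np.hstack([a,d]),None,fx=2.5,fy=2.5,interpolation=cv2.INTER_CUBIC))
E
```

```text
time: 2.82
ee_pos: [480.1, 47.1, 81.9]
eef_rot: [0.65, 0.76, -0.002, -0.001]
ft_force: [0.0, 0.6, -0.3]
gripper_width: -0.2
grasp_force: 0.0
(array([-181.95792589,  -86.51569637]), np.float64(81.91393633034464), np.float64(89.92039671973414))
```

View pics/c2.png

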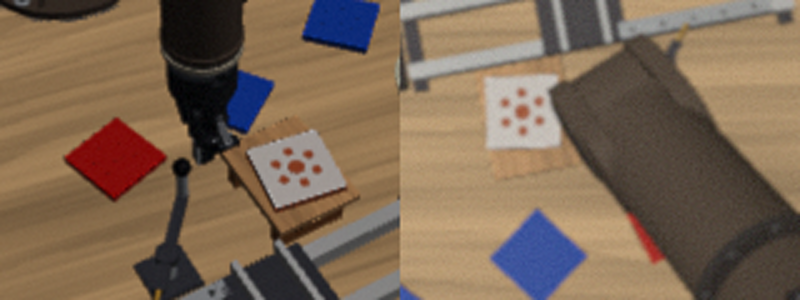

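The crop shows the fingers standing between the knob at (182,168) and the board, clear of both. Starting stroke 1.

```bash
python3 -m inch '[-1.2,0,0,0,0,0,0, -1.2,0,0,0,0,0,0, -1.2,0,0,0,0,0,0, -1.2,0,0,0,0,0,0, -1.2,0,0,0,0,0,0, -1.2,0,0,0,0,0,0, -1.2,0,0,0,0,0,0, -1,0,0,0,0,0,0, 0,0,0,0,0,0,0]'; python3 -c "
from h import *
print(state()[1:])"
```

```text
time: 4.05
ee_pos: [498.6, -43.2, 84.7]
eef_rot: [0.649, 0.761, 0.002, 0.001]
ft_force: [1.5, 9.1, -0.1]
gripper_width: 0.1
grasp_force: 4.8
(array([-177.91480234, -178.67566761]), np.float64(84.74346859424713), np.float64(90.00037615136993))
```

```bash
python3 -m inch '[-0.4,-0.3,0,0,0,0,0, 0,0,0,0,0,0,0]'|grep ft_f; python3 -m inch '[-0.3,0,0,0,0,0,0, 0,0,0,0,0,0,0]'|grep ft_f;  python3 -c "
from h import *
print(state()[1:])"
```

```text
ft_force: [10.7, 14.8, -8.1]
ft_force: [11.7, 16.8, -9.4]
(array([-177.43407169, -183.35030494]), np.float64(85.22104803564942), np.float64(90.16056119374262))
```

```bash
python3 -m inch '[-0.4,0,0,0,0,0,0, 0,0,0,0,0,0,0]'|grep ft_f;  python3 - <<'E'
from h import *
print(state()[1:])
c=capture("scene"); o=O+M@[-180,-180]; u,v=proj(c,[[*o,60]])[0].astype(int)
a=c["frame"][v-60:v+60,u-60:u+100,::-1]
cv2.imwrite("pics/c3.png",cv2.resize(a,None,fx=3.5,fy=3.5,interpolation=cv2.INTER_CUBIC))
E
```

```text
ft_force: [12.2, 23.7, -10.7]
(array([-177.02744027, -184.98384461]), np.float64(85.22721000723881), np.float64(90.26576705756294))
```

View pics/c3.png

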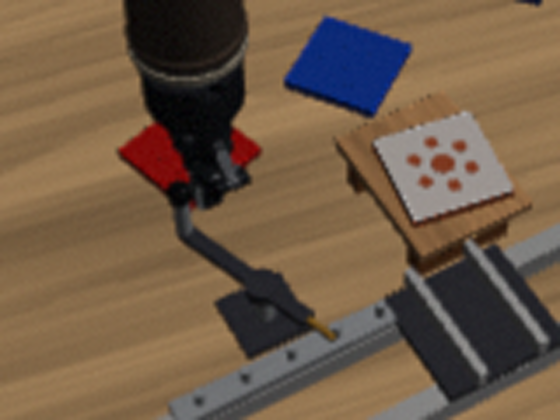

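The crop shows the knob at (180,190) at the end of its arc, with the finger behind it. The carriage rails run (410,272)-(484,375) and (470,243)-(545,345). Next: return the lever and check the carriage position.

```bash
python3 -m inch '[1.5,0.2,0,0,0,0,0, 1.5,0.1,0,0,0,0,0, 1.5,0,0,0,0,0,0, 1.5,0,0,0,0,0,0, 1.5,0,0,0,0,0,0, 1.5,0,0,0,0,0,0, 1.2,0,0,0,0,0,0, 0,0,0,0,0,0,0, 0,0,0,0,0,0,0]'; python3 - <<'E'
from h import *
print(state()[1:])
c=capture("scene"); o=O+M@[-180,-180]; u,v=proj(c,[[*o,60]])[0].astype(int)
P=np.array([[410,272],[484,375],[470,243],[545,345]])/3.5-.36+[u-60,v-60]
print(stand(plane(c,P,58)))
print("knob end",stand(plane(c,np.array([[180,190]])/3.5-.36+[u-60,v-60],98)))
print("board corners",stand(plane(c,np.array([[335,138],[435,95],[530,203],[412,250]])/3.5-.36+[u-60,v-60],60)))
E
```

```text
time: 5.98
ee_pos: [482.2, 44.5, 83.1]
eef_rot: [0.649, 0.76, -0.0, 0.0]
ft_force: [-0.1, 0.0, -0.1]
gripper_width: -0.1
grasp_force: 0.0
(array([-180.27880564,  -89.43694821]), np.float64(83.1372401170121), np.float64(89.94693901118212))
[[-54.12771153 -68.82007514]
 [ 54.10418304 -68.10647343]
 [-54.56351383 -11.93145174]
 [ 54.85282489 -12.67394508]]
knob end [[-188.58216824 -203.72878664]]
board corners [[-201.35978277  -54.84655236]
 [-200.85624629   44.59981021]
 [ -63.20699985   51.91925525]
 [ -70.4509767   -57.23959222]]
```

Carriage is at y = -40, as expected after one stroke. Stroke 2.

```bash
python3 -m inch '[-1.3,0,0,0,0,0,0, -1.3,0,0,0,0,0,0, -1.3,0,0,0,0,0,0, -1.3,0,0,0,0,0,0, -1.3,0,0,0,0,0,0, -1.3,0,0,0,0,0,0, -1,0,0,0,0,0,0, -0.8,0,0,0,0,0,0, -0.6,0,0,0,0,0,0, 0,0,0,0,0,0,0]';python3 -c "
from h import *
print(state()[1:])"
```

```text
time: 7.28
ee_pos: [499.3, -49.3, 83.5]
eef_rot: [0.648, 0.762, 0.004, -0.002]
ft_force: [0.9, 25.7, -2.0]
gripper_width: -0.2
grasp_force: 12.4
(array([-178.15067494, -184.73179854]), np.float64(83.51145919144454), np.float64(90.23590280177436))
```

```bash
python3 -m inch '[1.5,0.2,0,0,0,0,0, 1.5,0,0,0,0,0,0, 1.5,0,0,0,0,0,0, 1.5,0,0,0,0,0,0, 1.5,0,0,0,0,0,0, 1.5,0,0,0,0,0,0, 1,0,0,0,0,0,0, 0,0,0,0,0,0,0, 0,0,-3.5,0,0,0,0, 0,0,-3.5,0,0,0,50]'; python3 - <<'E'
from h import *
c=capture("top"); print("bowl",stand(plane(c,[[238,221]],50)))
rows(-125,84,150,90,5)
c=capture("scene"); o=O+M@[-180,-180]; u,v=proj(c,[[*o,60]])[0].astype(int)
a=c["frame"][v-60:v+60,u-60:u+100,::-1]
cv2.imwrite("pics/c4.png",cv2.resize(a,None,fx=3.5,fy=3.5,interpolation=cv2.INTER_CUBIC))
E
```

```text
time: 8.52
ee_pos: [484.1, 42.6, 153.7]
eef_rot: [0.65, 0.76, -0.001, -0.001]
ft_force: [1.5, -1.4, -0.1]
gripper_width: 17.1
grasp_force: 0.0
bowl [[-170.34482095  251.19844558]]
at 8.575 [-176.4  -91.2] 158.0 89.94
3.51,1.02,0.16,0.0,0.0,-0.01,C,
3.51,1.02,0.16,0.0,0.0,-0.01,C,
3.51,1.03,0.16,0.0,0.0,-0.01,C,
3.51,1.03,0.16,0.0,0.0,-0.01,C,
3.51,1.03,0.16,0.0,0.0,-0.01,C,
```

View pics/c4.png

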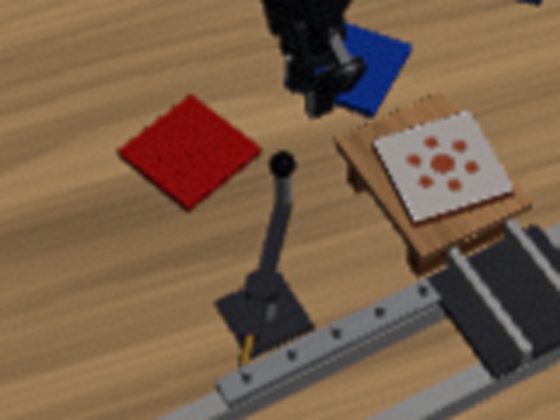

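The crop shows the lever sprung back, knob at (282,163), and the carriage rails starting at (453,252) and (511,225), in line with the board. Moving over to the tile's +y side.

```bash
python3 -m inch '[3.5,1,0.2,0,0,0,50, 3.5,1,0.2,0,0,0,50, 3.5,1,0.2,0,0,0,50, 3.5,1,0.2,0,0,0,50, 3.5,1,0,0,0,0,50, 0,0,2.5,0,0,0,50, 0,0,2.5,0,0,0,50, 0,0,2,0,0,0,50, 0,0,0,0,0,0,50]'; python3 - <<'E'
from h import *
rows(-125,84,61,90,1)
c=capture("scene"); o=O+M@[-125,40]; u,v=proj(c,[[*o,60]])[0].astype(int)
a=c["frame"][v-60:v+60,u-80:u+80,::-1]
cv2.imwrite("pics/c5.png",cv2.resize(a,None,fx=4,fy=4,interpolation=cv2.INTER_CUBIC))
E
```

```text
time: 9.75
ee_pos: [505.5, 222.7, 73.3]
eef_rot: [0.649, 0.76, -0.002, -0.001]
ft_force: [-0.5, 0.0, -0.2]
gripper_width: 42.6
grasp_force: 0.0
at 9.75 [-129.3   82.9] 73.3 89.95
0.11,0.43,1.23,0.0,0.0,-0.05,C,
```

View pics/c5.png

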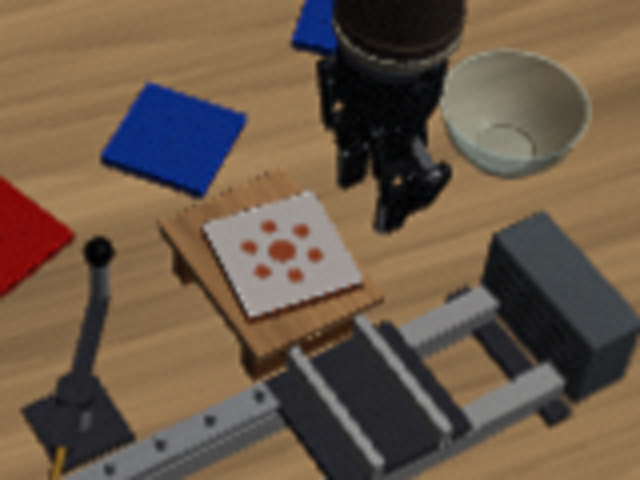

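The crop shows the open fingers at about (345,185) and (385,228), beyond the tile's +y edge and clear of the bowl. Lowering and pushing in -y to square and centre the tile.

```bash
python3 -m inch '[0,0.4,1.2,0,0,0,50, 0,0,0,0,0,0,50, -0.5,0,0,0,0,0,50, -0.5,0,0,0,0,0,50, -0.5,0,0,0,0,0,50, -0.4,0,0,0,0,0,50, -0.4,0,0,0,0,0,50, 0,0,0,0,0,0,50]'; python3 -c "
from h import *
rows(-125,56,61,90,1)"
```

```text
time: 10.8
ee_pos: [514.3, 201.9, 63.4]
eef_rot: [0.649, 0.76, -0.0, 0.0]
ft_force: [0.1, -0.1, -0.2]
gripper_width: 42.8
grasp_force: 0.0
at 10.8 [-123.9   61. ] 63.4 89.96
-0.5,-0.11,0.24,0.0,0.0,-0.04,C,
```

```bash
python3 -m inch '[-0.3,0,0.1,0,0,0,50, -0.3,0,0,0,0,0,50, 0,0,0,0,0,0,50, 0,0,0,0,0,0,50]'; python3 - <<'E'
from h import *
print(state()[1:])
c=capture("scene"); o=O+M@[-125,20]; u,v=proj(c,[[*o,65]])[0].astype(int)
print(u,v)
a=c["frame"][v-40:v+50,u-60:u+60,::-1]
cv2.imwrite("pics/c6.png",cv2.resize(a,None,fx=6,fy=6,interpolation=cv2.INTER_CUBIC))
E
```

```text
time: 11.3
ee_pos: [515.2, 196.0, 62.2]
eef_rot: [0.649, 0.761, -0.0, 0.0]
ft_force: [-0.8, 0.6, 0.1]
gripper_width: 42.7
grasp_force: 0.5
(array([-123.89338995,   55.02119417]), np.float64(62.24768989077378), np.float64(89.96905045875357))
358 192
```

View pics/c6.png

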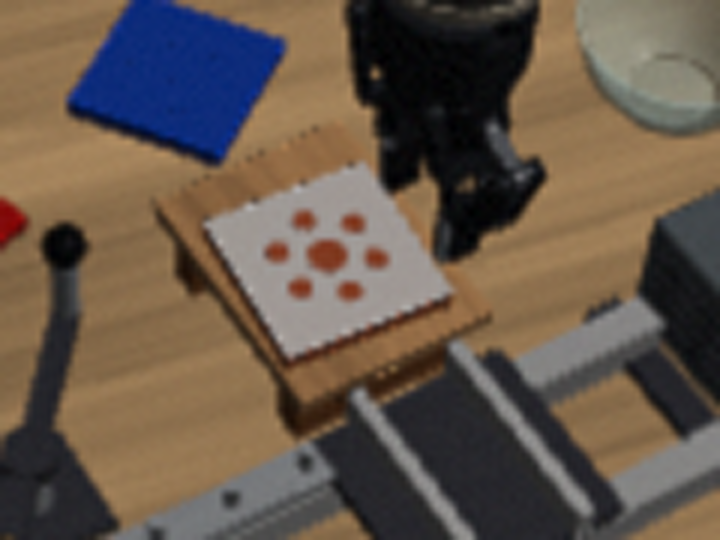

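The crop shows the tile squared to the board, corners at (205,225), (360,163), (450,295) and (292,362). Measuring, then moving behind the tile.

```bash
cat > tile.py <<'E'
from h import *
def meas(c,z,xc,yc):
    f=c["frame"]; u,v=proj(c,[[*(O+M@[xc,yc]),z]])[0].astype(int)
    h=cv2.cvtColor(f,cv2.COLOR_RGB2HSV); w=((h[...,1]<45)&(h[...,2]>140)).astype(np.uint8)
    m=np.zeros_like(w); m[v-45:v+45,u-45:u+45]=w[v-45:v+45,u-45:u+45]
    k=max(cv2.findContours(m,0,2)[0],key=cv2.contourArea); hull=cv2.convexHull(k)
    P=stand(plane(c,hull.reshape(-1,2),z)); r=cv2.minAreaRect(P.astype(np.float32)); return np.round(r[0],1),np.round(r[1],1),round((r[2]+45)%90-45,1)
E
python3 - <<'E'
from tile import *
c=capture("scene"); P=np.array([[205,225],[360,163],[450,295],[292,362]])/6-.42+[298,152]
T=stand(plane(c,P,72)); print(T.round(1),T.mean(0)); print(meas(c,72,-125,0))
# rails
print(stand(plane(c,np.array([[355,393],[455,345]])/6-.42+[298,152],58)))
E
```

```text
[[-167.9  -45.5]
 [-164.4   41.2]
 [ -74.1   35.4]
 [ -77.4  -50.7]] [-120.97116051   -4.91284526]
(array([-122.3,   -3.8]), array([87.5, 89. ]), -3.6)
[[-55.86232399 -28.40322879]
 [-56.13177049  27.98679673]]
```

Rails are in line (y ≈ 0). The tile stopped at y ≈ -4.5 with -3.6° yaw, so I'll nudge it back from the -y side, which also squares it.

```bash
python3 -m inch '[0.6,0,0,0,0,0,50, 0.6,0,-4,0,0,0,50, -3.7,0,0,0,0,0,50, -3.7,0,0,0,0,0,50, -3.7,0,0,0,0,0,50, -3.7,0,0,0,0,0,50, 0,0,0,0,0,0,50, 0,0,3.9,0,0,0,50, 0,0,0,0,0,0,50]'; python3 -c "
from h import *
rows(-123,-62,61.5,90,4)"
```

```text
time: 12.52
ee_pos: [534.5, 62.5, 61.5]
eef_rot: [0.649, 0.761, -0.002, -0.002]
ft_force: [-0.3, -0.3, -0.1]
gripper_width: 42.6
grasp_force: 0.0
at 12.525 [-125.9  -79.9] 61.5 90.05
0.45,0.07,-0.0,0.0,0.0,0.01,C,
0.45,0.07,-0.0,0.0,0.0,0.01,C,
0.45,0.07,-0.0,0.0,0.0,0.01,C,
0.45,0.07,-0.0,0.0,0.0,0.01,C,
```

```bash
python3 -m inch '[0.5,0.2,0,0,0,0,50, 0.5,0,0,0,0,0,50, 0.5,0,0,0,0,0,50, 0.4,0,0,0,0,0,50, 0,0,0,0,0,0,50, 0,0,0,0,0,0,50]'|head -4; python3 - <<'E'
from tile import *
print(state()[1:]); print(meas(capture("scene"),72,-123,0),meas(capture("scene"),72,-123,0))
E
```

```text
time: 13.28
ee_pos: [535.5, 80.8, 63.3]
eef_rot: [0.649, 0.761, -0.0, 0.0]
ft_force: [-0.5, -0.1, -0.1]
(array([-121.99088583,  -61.95403666]), np.float64(63.31053778830423), np.float64(89.96707033820053))
(array([-122.2,   -4. ]), array([87.9, 88.9]), -3.6) (array([-122.2,   -3.7]), array([87.2, 88.9]), -3.6)
```

```bash
python3 -m inch '[0.4,0,0.1,0,0,0,50, 0,0,0,0,0,0,50, 0,0,0,0,0,0,50]'|head -4; python3 - <<'E'
from tile import *
print(state()[1:]); print(meas(capture("scene"),72,-123,0),meas(capture("scene"),72,-123,0))
E
```

```text
time: 13.75
ee_pos: [534.9, 85.1, 62.3]
eef_rot: [0.649, 0.761, 0.0, -0.0]
ft_force: [1.6, -1.7, 0.4]
(array([-121.92505907,  -57.6575371 ]), np.float64(62.27812140292922), np.float64(89.98289124228864))
(array([-123.1,   -1.5]), array([87.5, 88.9]), -2.6) (array([-123.1,   -1.5]), array([87.5, 88.9]), -2.6)
```

```bash
python3 -m inch '[0.2,0,0,0,0,0,50, 0,0,0,0,0,0,50, -0.8,0,0,0,0,0,50, -0.8,0,-4.5,0,0,0,50, 0,0,-4.5,0,0,0,50]'|head -2; python3 - <<'E'
from tile import *
print(meas(capture("scene"),72,-123,0))
rows(-205,0,145,0,9)
E
```

```text
time: 14.48
ee_pos: [536.6, 69.9, 152.9]
(array([-1.233e+02, -1.000e-01]), array([87.2, 88.6]), -1.4)
at 14.525 [-119.5  -71.8] 158.9 89.96
0.8,-0.95,0.15,0.0,0.0,10.0,C,
0.62,-1.07,0.15,0.0,0.0,10.0,C,
0.42,-1.17,0.15,0.0,0.0,10.0,C,
0.22,-1.22,0.15,0.0,0.0,10.0,C,
-0.0,-1.24,0.15,0.0,0.0,10.0,C,
-0.22,-1.22,0.15,0.0,0.0,10.0,C,
-0.42,-1.17,0.15,0.0,0.0,10.0,C,
-0.62,-1.07,0.15,0.0,0.0,10.0,C,
-0.8,-0.95,0.15,0.0,0.0,10.0,C,
```

Tile is now at y ≈ 0 with -1.4° yaw. Turning the tool and going behind the tile.

```bash
python3 -m inch '[0.8,-0.95,0.15,0,0,10,50, 0.6,-1.1,0.15,0,0,10,50, 0.4,-1.2,0.15,0,0,10,50, 0.2,-1.2,0.15,0,0,10,50, 0,-1.2,0.15,0,0,10,50, -0.2,-1.2,0.15,0,0,10,50, -0.4,-1.2,0.15,0,0,10,50, -0.6,-1.1,0.15,0,0,10,50, -0.8,-0.95,0.15,0,0,10,50, 0,0,0,0,0,0,50]'|head -2; python3 - <<'E'
from h import *
rows(-202,0,62,0,2)
E
```

```text
time: 15.78
ee_pos: [440.7, 128.7, 138.7]
at 15.775 [-2.08e+02  2.00e-01] 138.7 0.12
0.3,0.01,3.83,0.0,0.0,0.06,C,
0.3,0.01,3.83,0.0,0.0,0.06,C,
```

```bash
python3 -m inch '[0,0,3.8,0,0,0,50, 0,0,3.8,0,0,0,50, 0.8,0,0,0,0,0,50, 1.2,0,0,0,0,0,50, 1.2,0,0,0,0,0,50, 1.2,0,0,0,0,0,50, 1.2,0,0,0,0,0,50, 1.2,0,0,0,0,0,50, 0.6,0,0,0,0,0,50, 0,0,0,0,0,0,50]'|head -4; python3 - <<'E'
from tile import *
print(state()[1:]); c=capture("scene"); print(meas(c,72,-90,0))
a=c["frame"][130:290,270:480,::-1]; cv2.imwrite("pics/c7.png",cv2.resize(a,None,fx=3.5,fy=3.5,interpolation=cv2.INTER_CUBIC))
E
```

```text
time: 17.02
ee_pos: [515.3, 140.3, 62.7]
eef_rot: [0.997, 0.079, 0.0, -0.0]
ft_force: [-1.0, 0.4, 1.0]
(array([-1.32505644e+02, -1.60262885e-02]), np.float64(62.74713853067323), np.float64(-0.02930506381318665))
(array([-74.8,   1.2]), array([88.8, 87.7]), 0.1)
```

View pics/c7.png

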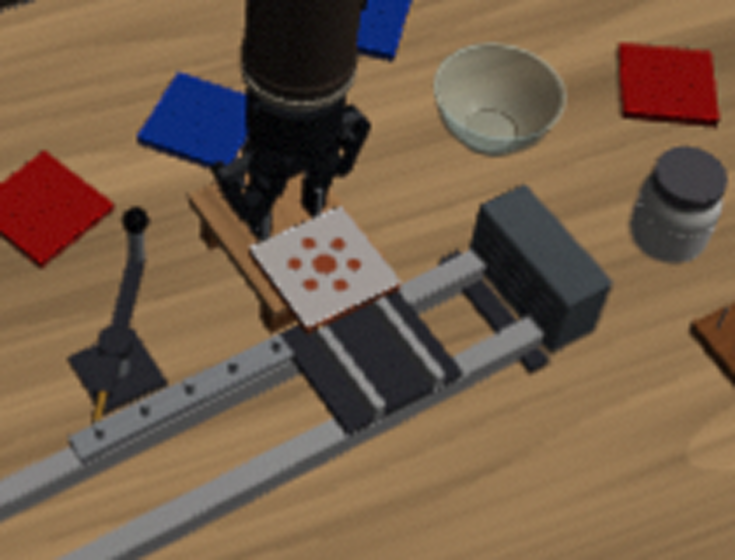

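The crop shows the tile square, partly over the rails (centre at (325,264)), with both fingertips behind it. I'll keep pushing.

```bash
python3 -m inch '[1,0,0.1,0,0,0,50, 1,0,0,0,0,0,50, 1,0,0,0,0,0,50, 1,0,0.1,0,0,0,50, 1,0,0,0,0,0,50, 1,0,0,0,0,0,50, 0.8,0,0,0,0,0,50, 0,0,0,0,0,0,50, 0,0,0,0,0,0,50]'|head -4; python3 - <<'E'
from tile import *
print(state()[1:]); c=capture("scene"); print(meas(c,70,-10,0),meas(c,70,-10,0)); 
E
```

```text
time: 18.2
ee_pos: [581.8, 150.9, 60.9]
eef_rot: [0.997, 0.079, 0.0, -0.0]
ft_force: [0.4, 0.0, -0.4]
(array([-65.24086116,  -0.07902131]), np.float64(60.88290026232125), np.float64(-0.022984721249624585))
(array([-6.9,  1.7]), array([89.2, 87.9]), -0.1) (array([-6.9,  1.7]), array([89.2, 87.9]), -0.1)
```

```bash
python3 -m inch '[0.4,0,0,0,0,0,50, 0.3,0,0,0,0,0,50, 0,0,0,0,0,0,50, 0,0,0,0,0,0,50, -1,0,0,0,0,0,50, -1,0,0,0,0,0,50,0,0,-1,0,0,0,50]'|head -4; python3 - <<'E'
from tile import *
print(state()[1:]); c=capture("scene"); print(meas(c,70,0,0),meas(c,70,0,0))
a=c["frame"][160:280,300:460,::-1]; cv2.imwrite("pics/c8.png",cv2.resize(a,None,fx=5,fy=5,interpolation=cv2.INTER_CUBIC))
rows(-180,-86,170,90,9)
E
```

```text
time: 19.12
ee_pos: [567.2, 148.4, 70.6]
eef_rot: [0.997, 0.079, -0.001, 0.0]
ft_force: [0.3, -0.4, -0.5]
(array([-80.01724722,  -0.20721547]), np.float64(70.56478478564605), np.float64(0.0001338898872198513))
(array([-1.9,  1.6]), array([89.3, 88.4]), -0.2) (array([-1.9,  1.6]), array([89.3, 88.4]), -0.2)
at 19.175 [-78.1   0. ] 72.6 -0.01
-1.13,0.96,-1.08,0.0,0.0,-10.0,C,
-1.28,0.75,-1.08,0.0,0.0,-10.0,C,
-1.39,0.51,-1.08,0.0,0.0,-10.0,C,
-1.46,0.26,-1.08,0.0,0.0,-10.0,C,
-1.48,0.01,-1.08,0.0,0.0,-10.0,C,
-1.46,-0.25,-1.08,0.0,0.0,-10.0,C,
-1.39,-0.5,-1.08,0.0,0.0,-10.0,C,
-1.29,-0.74,-1.08,0.0,0.0,-10.0,C,
-1.14,-0.95,-1.08,0.0,0.0,-10.0,C,
```

View pics/c8.png

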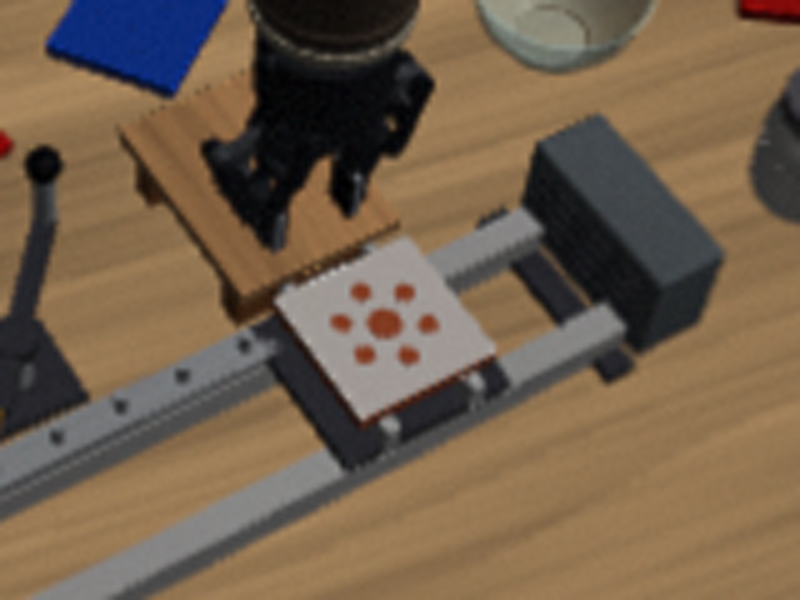

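The crop shows the tile square on both rails, clear of the board, with rail ends showing beyond it at (388,440) and (475,390). Going back to the lever.

```bash
python3 -m inch '[-1,0,-5,0,0,0,20, -1,1,-4,0,0,-10,0, -1.2,0.8,0,0,0,-10,0, -1.3,0.6,0,0,0,-10,0, -1.4,0.3,0,0,0,-10,0, -1.4,0,0,0,0,-10,0, -1.4,-0.2,0,0,0,-10,0, -1.4,-0.4,0,0,0,-10,0, -1.2,-0.6,0,0,0,-10,0, -1,-0.8,0,0,0,-10,0]'|head -2; python3 -c "
from h import *
rows(-180,-86,170,90,1)"
```

```text
time: 20.42
ee_pos: [481.6, 47.5, 161.5]
at 20.425 [-180.4  -86.4] 161.5 90.29
0.04,0.04,-0.85,0.0,0.0,0.29,C,
```

```bash
python3 -m inch '[0,0,0,0,0,0,0, 0,0,2.6,0,0,0,0, 0,0,2.6,0,0,0,0, 0,0,2.6,0,0,0,0, 0,0,0,0,0,0,0]'; python3 -c "
from h import *
rows(-180,-86,82,90,1)"
```

```text
time: 21.05
ee_pos: [480.7, 48.3, 81.8]
eef_rot: [0.65, 0.76, -0.001, -0.001]
ft_force: [-0.1, -0.0, 0.7]
gripper_width: -0.1
grasp_force: 0.0
at 21.05 [-181.2  -85.5] 81.8 89.81
-0.05,0.12,-0.02,0.0,0.0,-0.19,C,
```

```bash
python3 -m inch '[-1,0,0,0,0,0,0, -1,0,0,0,0,0,0, -0.9,0,0,0,0,0,0, -0.9,0,0,0,0,0,0, -0.9,0,0,0,0,0,0, -0.9,0,0,0,0,0,0, -0.9,0,0,0,0,0,0, -0.9,0,0,0,0,0,0]'|head -2; python3 -m inch '[-0.9,0,0,0,0,0,0, -0.9,0,0,0,0,0,0, -0.7,0,0,0,0,0,0, -0.5,0,0,0,0,0,0, -0.3,0,0,0,0,0,0, 0,0,0,0,0,0,0, 0,0,0,0,0,0,0]'; python3 -c "
from h import *
print(state()[1:])"
```

```text
time: 22.05
ee_pos: [493.9, -23.4, 84.2]
time: 22.92
ee_pos: [500.4, -49.7, 84.6]
eef_rot: [0.647, 0.762, 0.005, -0.001]
ft_force: [2.7, 29.1, -1.3]
gripper_width: -0.1
grasp_force: 14.3
(array([-177.12081044, -185.31075527]), np.float64(84.57204780949097), np.float64(90.279729325528))
```

Full stroke reached. Returning and backing clear.

```bash
python3 -m inch '[1.5,0.2,0,0,0,0,0, 1.5,0,0,0,0,0,0, 1.5,0,0,0,0,0,0, 1.5,0,0,0,0,0,0, 1.5,0,0,0,0,0,0, 1.5,0,0,0,0,0,0, 1.3,0,0,0,0,0,0, 0,0,0,0,0,0,0, 0,0,-5,0,0,0,0, 0,0,-5,0,0,0,0]'|head -2; python3 -m inch '[0,-3,-3,0,0,0,0, 0,0,0,0,0,0,0,0,0,0,0,0,0,0,0,0,0,0,0,0,0]'|head -4; python3 - <<'E'
from tile import *
c=capture("scene"); print(meas(c,70,0,40))
a=c["frame"][130:290,270:480,::-1]; cv2.imwrite("pics/c9.png",cv2.resize(a,None,fx=3.5,fy=3.5,interpolation=cv2.INTER_CUBIC))
E
```

```text
time: 24.18
ee_pos: [483.1, 43.3, 183.4]
time: 24.68
ee_pos: [454.2, 39.2, 211.7]
eef_rot: [0.649, 0.76, -0.001, -0.001]
ft_force: [-0.2, 0.3, 0.2]
(array([-2.2, 41.4]), array([88.8, 89.4]), -0.2)
```

View pics/c9.png

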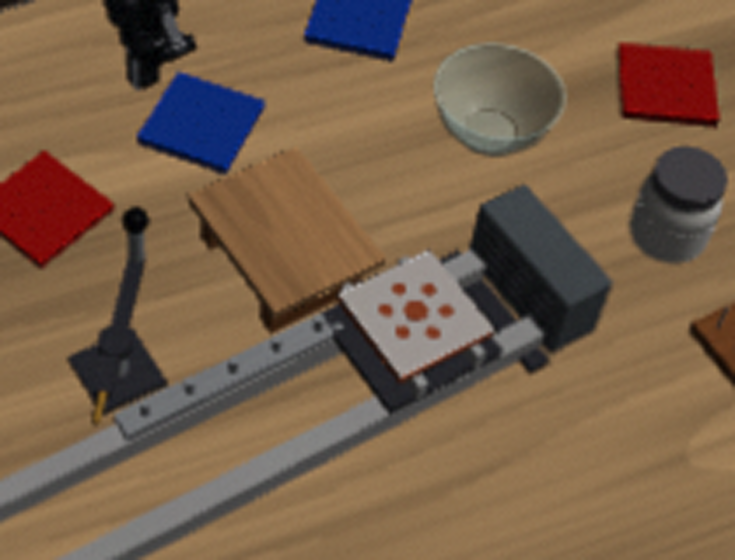

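The crop shows the tile square on the carriage at about y = 41 (centre (416,311)), the lever back at rest with its knob at (135,220), and the gripper clear. Handing in.

```bash
python3 -c "
from bench import *
print(job_done())"
```

```text
the job is handed in; nothing more can be done
None
```

I handed the job in at about 25 s: two full lever strokes, the tile slid (never lifted) onto the rails within about 2 mm of centre and 0.2° of square, one more full stroke that carried it about 40 mm towards the blower, lever sprung back, and the bowl, saucers and glaze jar not touched; no verdict came back.

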